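Record one calibration point on the elbow test stand

TASK

Take the blue logger card out of the rack and slide it fully home, upright, into the slot of the white reader, let go of it, and leave the grey card where it is. Then lift the stand's hinged flap by its red bar until the flap lines up with the orange pointer, and keep it there: the flap falls back if released, so the program finishes while the gripper is still holding the bar, still, at the marked angle. Do not shift the pointer or disturb the other things on the table.

Things in the scene. Friction and masses are not known exactly. Their poses are not given: they have to be found in the camera images.
- blue_card_centre (a point): Blue logger card, a loose stiff plate 60 wide (its x) x 8 thick (its y) x 90 mm tall (its z), 70 g, with a paper label and a brass strip along its foot. Stands upright in one of the two rack slots (which one varies). This point is its centre, 45 mm above its foot; the top 68 mm stand out of the rack. Either way round fits the reader.
- blue_card: The same blue card; this origin is the centre of its foot (underside).
- grey_card_centre (a point): Grey card of the same size and shape, standing in the other rack slot. Point at its centre. Leave it in place.
- rack: Fixed black card rack, 100 (its x) x 140 (its y) x 30 mm tall, two slots 22 mm deep running along its x, at y = -35 and +35 mm. Origin at the centre of its underside.
- reader_hole0 (a point): Middle of the slot mouth on top of the white reader, a fixed block 110 (its x) x 80 (its y) x 45 mm tall with a green stripe on top. The slot is 64 mm long (along x of this frame) x 11 mm wide (along y) x 30 mm deep, closed below, with a 3 mm chamfer. z is up. A seated card has its centre 15 mm above this point.
- hinge (a point): Elbow test stand: dark base plate, two grey uprights carrying a hinge 80 mm above the table, an aluminium flap with a white printed forearm shell on it, and on the robot's side a white graduated quadrant (outer radius 145 mm). This point is on the hinge axis, mid-way along it, in the fixed frame of the stand: x runs along the hinge axis, the flap points to -y when level, z is up.
- flap (a joint): Angle of the flap above level, rad: 0 lying level on its rubber rest (start), grows as the free end is lifted (upper stop 1.4). The flap and bar weigh about 0.5 kg (varies), swing freely and fall back if released.
- bar (a point): Red round grab bar at the free end of the flap, 12 mm thick, 80 mm free length between its two side arms, parallel to the hinge, 190 mm from the hinge axis. Origin at the bar's centre; x along the bar, y along the flap towards the hinge, z normal to the flap (turns with the flap). On the hinge side there is a free gap of 44 mm between bar and flap plate; below it, at rest, is open air to the table.
- pointer (a joint): Angle of the orange pointer above level, rad, same zero and sense as flap: the marked angle that the flap must be lifted to. Varies from 0.45 to 0.95. It stays where it is set.
- pointer_tip (a point): Tip of the flat orange pointer with a diamond near its end, lying against the quadrant; 187 mm from the hinge axis, at the robot-side end of the stand. Its y points along the pointer towards the hinge, like that of the bar.
- mug: Blue mug, 95 mm tall. Leave alone. Origin under its centre.
- screw_jar: Small whitish screw jar, 60 mm wide, 75 mm tall. Leave alone. Origin under its centre.
- battery_box: Black battery holder with two orange cells, 60 x 34 x 25 mm. Leave alone. Origin under its centre.
- screwdriver: Screwdriver lying on the table. Leave alone.
- part_tray: Yellow open tray 110 x 150 x 35 mm. Leave alone. Origin under its centre.

How it is judged (in metres and radians):
On the way, in this order (a step that is already met when the one before it is completed fails the run):
1. the blue card is fully home in the reader's slot, upright and let go, with the flap still down (horizontal distance between blue_card_centre and reader_hole0 below 0.006 m and z of blue_card_centre in the frame of reader_hole0 between 0.008 and 0.019 m and angle between blue_card_centre's own z axis and vertical below 0.12 rad and contact force between the fingers and blue_card below 0.1 N and value of joint flap below 0.08 rad), for 0.2 s.
2. the fingers lift the flap by its bar (value of joint flap above 0.2 rad and contact force between the fingers and flap above 0.3 N and distance between the grasp point and bar below 0.06 m), for 0.1 s.
At the end, for the whole second after the job is handed in: Blue card fully home in the reader slot (4 mm of depth, 6 mm of centre, 0.12 rad of upright), not touched; flap within 0.07 rad (4 degrees) of the orange pointer, still (0.05 rad/s), carried by the fingers on its red bar (grasp point within 60 mm of its middle) (horizontal distance between blue_card_centre and reader_hole0 below 0.006 m and z of blue_card_centre in the frame of reader_hole0 between 0.008 and 0.019 m and angle between blue_card_centre's own z axis and vertical below 0.12 rad and contact force between the fingers and blue_card below 0.1 N and angle between the y axis of bar and the y axis of pointer_tip, either way round below 0.07 rad and contact force between the fingers and flap above 0.3 N and distance between the grasp point and bar below 0.06 m and velocity of joint flap between -0.05 and 0.05 rad/s); the arm keeps its last pose, push and grip.
It fails at once if the grey card is moved from its place (over 15 mm) (distance of grey_card_centre from where it was at the start of the episode above 0.015 m).
It fails at once if the orange pointer is shifted (tip over 10 mm) (distance of pointer_tip from where it was at the start of the episode above 0.01 m).
It fails at once if the mug, jar, battery box, screwdriver or tray is disturbed (moved over 25 mm) (distance of any of mug, screw_jar, battery_box, screwdriver, part_tray from where it was at the start of the episode above 0.025 m).
It also fails if it takes over 53 s, if anything falls off the work surface, if the arm or the gripper's body presses on something with over 40 N, if the wrist force passes 120 N, or if a joint passes its speed limit or range.

ROBOT

A 7-joint arm with a two-finger parallel gripper is mounted at the origin on the work surface. World frame = base frame: x ahead of the robot, y to its left, z up, the work surface at z = 0. Lengths are in mm, angles in rad, forces in N, time in s.
With the tool pointing down it reaches from about 400 to 750 mm from the base axis. Payload 19.5 kg.
Tool frame: the origin (TCP) lies midway between the tips of the shut fingers; the grasp point (between the pads) lies 19 mm behind it (hold_point_z is the distance from the TCP to the grasp point, in mm); z points along the fingers, y is the line along which they close (so a half turn about z gives the same grasp; the last joint's range is limited). The gripper opens to 85 mm and grips with 20 to 120 N. Pads are 22 mm wide; open, the fingers measure 114 mm over their backs; the gripper's body (76 mm by 85 mm) begins 54 mm behind the grasp point. The pads swing forward as they close: fully open they stand 13 mm farther back than shut.
Start: joints at [1.244, 0.707, -0.028, 1.485, 0.022, 0.951, -0.075], TCP at [161.548, -551.812, 231.268] pointing down, gripper open.
Joint ranges: [-2.71, 2.71], [-0.32, 2.16], [-1.57, 1.52], [0, 2.45], [-1.46, 4.6], [0, 2.02], [-2.83, 2.83]. Speed limits (rad/s): [1.89, 1.89, 2.57, 2.57, 3.01, 3.01, 3.01].

INTERFACE

Orientations are given as a 3x3 rotation matrix whose columns are the frame's x, y, z axes.
In Python, from bench import * gives the robot as it stands. The module is installed in compiled form; this text tells all that it offers.
- The arm moves only by the shell command python3 -m creep 'ROWS' [FORCE]. ROWS is JSON, a list of rows, each a list of 5 numbers: the shift along the tool's x, y, z in m, then the turn about the tool's z in degrees, then the finger opening in m, from 0 to 0.0854. A call has exactly 5 rows; each row is the pose to reach, as a shift and turn from the pose commanded when the call began, along the tool's axes at that moment; what a row does not reach only later rows make up. A row lasts 1/12 s, in which the tool goes at most 41.7 mm and 7.16 degrees, less where a joint would pass 70% of its speed; a pose out of reach is approached as far as the arm can. A call with a gripper value outside its range is refused whole. The fingers move at their own pace and stop on an object; FORCE is the grip in N (left out, the last holds). Time passes only in rows, so rows that repeat a pose let the fingers close, or fill a call up. It gives the time, the measured TCP pose, the force, the opening and the grip force at its end, in the units of the state.
- read_state(): the state, without advancing time (a new reading comes with each control period).
- read_camera(name): name is "scene" or "side" or "wrist"; returns a dict with "pixels" (384x512x3 uint8, red, green, blue), "intrinsics" (3x3 intrinsics, pixels), "rvec" (rotation vector, rad) and "tvec" (3), from world to camera coordinates, as OpenCV has them; the wrist camera has in their place "hand_eye" (4x4, takes a point from camera to tool coordinates, whose origin is the TCP and whose axes are the flange's). Camera axes: x right, y down, z forward; pixel columns grow to the right and rows downward; lengths in mm; the calibration is good to about 2 mm. A picture is of the moment at which its call begins: read the wrist's pose just before it. There is no depth.
- hand_in(): hands the job in; it is judged then, once.
The state is a dict: "t": time; "joints": joint angles; "joint_vel": joint speeds; "tau": joint torques, N m; "eef_pos": TCP position; "tool_rot": TCP orientation; "wrist_force": force on the tool from outside, world axes, zero at the start; "ft_torque": the same for the moment, N m; "gripper_width": opening from 0.0 (shut) to 1.0 (fully open); "grip_force": force on a finger pad.
Only numpy, scipy, OpenCV 4.12 (cv2) and the standard library are available. Lean on these libraries where they do the work, as an engineer would, in place of code of your own. Each camera call takes 0.05 s, during which the arm holds its last target. There are 200 camera calls.

## Working session

There is one attempt and no reset: what is moved stays moved. The work goes in short steps, Python scripts to look and compute and a shell command to move; the robot and the scene stay as the last step left them, time stands still between calls to the robot, and variables do not carry over. Pictures are saved under pics/ and viewed, at most 10 in all, crops included, and the job is handed in when it is done.

```bash
mkdir -p pics; cat > h.py <<'E'
import numpy as np, cv2
from bench import *
def cam(n):
    s=read_state(); c=read_camera(n); im=cv2.cvtColor(c["pixels"],cv2.COLOR_RGB2BGR); K=np.array(c["intrinsics"],float)
    if n=="wrist":
        H=np.array(c["hand_eye"]); R=np.array(s["tool_rot"]); Rw=R@H[:3,:3]; o=R@H[:3,3]+np.array(s["eef_pos"])
    else:
        Rc=cv2.Rodrigues(np.array(c["rvec"],float))[0]; Rw=Rc.T; o=-Rw@np.array(c["tvec"],float).ravel()
    return im,K,Rw,o
def ray(K,Rw,u,v): 
    d=Rw@np.linalg.inv(K)@np.array([u,v,1.]); return d/np.linalg.norm(d)
def onz(C,u,v,z):
    _,K,Rw,o=C; d=ray(K,Rw,u,v); return o+d*(z-o[2])/d[2]
def tri(C1,p1,C2,p2):
    A=[];b=[]
    for C,p in((C1,p1),(C2,p2)):
        d=ray(C[1],C[2],*p); P=np.eye(3)-np.outer(d,d); A.append(P); b.append(P@C[3])
    return np.linalg.solve(A[0]+A[1],b[0]+b[1])
def proj(C,X):
    p=C[1]@(C[2].T@(np.array(X,float)-C[3])); return p[:2]/p[2]
E
python3 - <<'E'
from h import *
s=read_state(); print(s["t"],s["eef_pos"],np.round(s["tool_rot"],3).tolist())
ims=[]
for n in("scene","side","wrist"):
    C=cam(n); cv2.imwrite(f"pics/{n}0.png",C[0]); print(n,C[3].round(),C[2][:,2].round(2),C[1][0,0])
    np.savez(f"{n}0.npz",im=C[0],K=C[1],R=C[2],o=C[3])
E
```

```text
0.0 [ 161.52277589 -551.58477136  230.85290131] [[0.96, 0.281, -0.0], [0.281, -0.96, 0.001], [0.0, -0.001, -1.0]]
scene [915. 591. 864.] [-0.33 -0.58 -0.75] 451.35145406240866
side [405. 894. 890.] [ 0.12 -0.74 -0.67] 438.768212063884
wrist [ 230. -532.  373.] [-0.27 -0.08 -0.96] 276.631138439406
```

View pics/scene0.png

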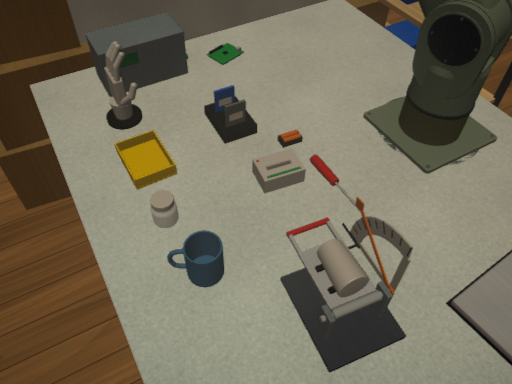

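View pics/side0.png

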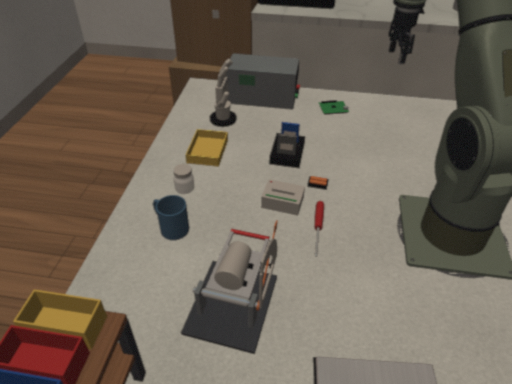

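The scene view shows the blue card at (225,98), behind the grey card at (235,113) in the rack. The reader is at (278,168), the flap bar at (308,227), the pointer tip at (360,203) and the hinge near (355,305). In the side view the rack is at (288,150), the reader at (283,195) and the bar at (250,235).

```bash
python3 - <<'E'
import cv2,numpy as np
a=cv2.imread("pics/scene0.png");b=cv2.imread("pics/side0.png")
f=lambda i,x,y,w,h,s:cv2.resize(i[y:y+h,x:x+w],(w*s,h*s),interpolation=cv2.INTER_CUBIC)
L=np.vstack([f(a,195,75,120,120,3)[:300,:360],f(a,280,190,120,100,3)])
# layout: left scene crops, right side crops
A=f(a,195,80,130,100,3);B=f(a,280,190,130,100,3);C=f(b,230,115,130,100,3);D=f(b,185,215,130,100,3)
cv2.imwrite("pics/crop0.png",np.vstack([np.hstack([A,C]),np.hstack([B,D])]))
E
```

```text
(no output)
```

View pics/crop0.png

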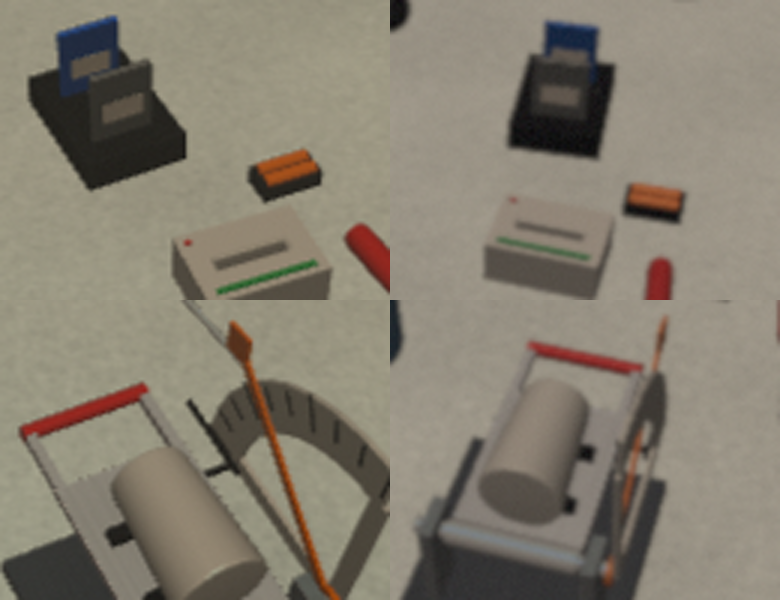

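The crops give sharper pixels for the card's top corners, the slot ends, the bar ends, the pointer tip and the pointer pivot. I'll triangulate them.

```bash
cat >> h.py <<'E'
def load(n):
    z=np.load(n+".npz"); return z["im"],z["K"],z["R"],z["o"]
E
python3 - <<'E'
from h import *
S,D=load("scene0"),load("side0")
for n,p,q,z in [("blueL",(214,90.7),(281.7,122.3),98),("blueR",(234,85.3),(299.7,123.7),98),("greyL",(225.2,106),(275,135),98),("greyR",(245.7,100),(297,136.5),98),
 ("slotL",(266.7,168.3),(272.3,189.7),45),("slotR",(290.7,161.7),(294,194.3),45),
 ("barL",(287.3,234.3),(231.7,230.7),80),("barR",(328.7,219.7),(268.7,238),80),("ptip",(358,197.7),(276.7,221),None),("ppiv",(388.3,286.7),(258,305.7),None)]:
    print(n,tri(S,p,D,q).round(),*( (onz(S,*p,z).round(),onz(D,*q,z).round()) if z else ()))
E
```

```text
blueL [ 509. -326.   98.] [ 509. -327.   98.] [ 510. -323.   98.]
blueR [ 451. -320.  101.] [ 449. -322.   98.] [ 451. -325.   98.]
greyL [ 520. -238.  109.] [ 512. -255.   98.] [ 522. -248.   98.]
greyR [ 453. -249.  100.] [ 452. -250.   98.] [ 453. -251.   98.]
slotL [502. -51.  43.] [503. -50.  45.] [502. -49.  45.]
slotR [438. -41.  44.] [439. -40.  45.] [438. -40.  45.]
barL [578. 159.  78.] [579. 161.  80.] [578. 161.  80.]
barR [483. 173.  84.] [481. 172.  80.] [483. 169.  80.]
ptip [462. 215. 191.]
ppiv [477. 361.  81.]
```

```bash
cat >> h.py <<'E'
def need(x,y,z,yaw):
    "shift (mm, tool axes) and turn (deg, about tool z) to put TCP at xyz with tool x at yaw deg (world)"
    s=read_state(); R=np.array(s["tool_rot"]); d=R.T@(np.array([x,y,z])-s["eef_pos"])
    cur=np.degrees(np.arctan2(R[1,0],R[0,0])); t=-((yaw-cur+90)%180-90)
    print("t",round(s["t"],2),"pos",np.round(s["eef_pos"],1),"yaw",round(cur,1),"F",np.round(s["wrist_force"],1),"w",round(s["gripper_width"],3),"g",round(s["grip_force"],1),"NEED",d.round(1),"turn",round(t,1))
E
python3 -m creep '[[0.037,-0.013,0,4,0.085],[0.075,-0.026,0,8,0.085],[0.112,-0.039,0,12,0.07],[0.15,-0.052,0,16,0.06],[0.187,-0.065,0,19,0.05]]'
python3 -c "
from h import *
need(480,-324,200,-3)"
```

```text
t: 0.57
eef_pos: [324.1, -435.4, 231.2]
tool_rot: [[0.999, -0.051, -0.0], [-0.051, -0.999, 0.0], [-0.0, -0.0, -1.0]]
wrist_force: [1.3, -1.5, -0.3]
gripper_width: 0.598
grip_force: 0.0
t 0.57 pos [ 324.1 -435.4  231.2] yaw -2.9 F [ 1.3 -1.5 -0.3] w 0.598 g 0.0 NEED [ 150.  -119.2   31.2] turn 0.1
```

```bash

python3 -m creep '[[0.032,-0.025,0.005,0,0.045],[0.064,-0.05,0.011,0,0.045],[0.096,-0.075,0.02,0,0.045],[0.128,-0.1,0.03,0,0.045],[0.15,-0.119,0.031,0,0.045]]' >/dev/null
python3 -m creep '[[0,0,0,0,0.045],[0,0,0,0,0.045],[0,0,0,0,0.045],[0,0,0,0,0.045],[0,0,0,0,0.045]]' >/dev/null
python3 - <<'E'
from h import *
need(480,-324,200,-3)
C=cam("wrist"); np.savez("w1.npz",im=C[0],K=C[1],R=C[2],o=C[3])
cv2.imwrite("pics/w1.png",C[0])
E
```

```text
t 1.4 pos [ 477.4 -326.   200.5] yaw -2.8 F [-0.  -0.1  0.2] w 0.526 g 0.0 NEED [ 2.5 -2.1  0.5] turn 0.2
```

View pics/w1.png

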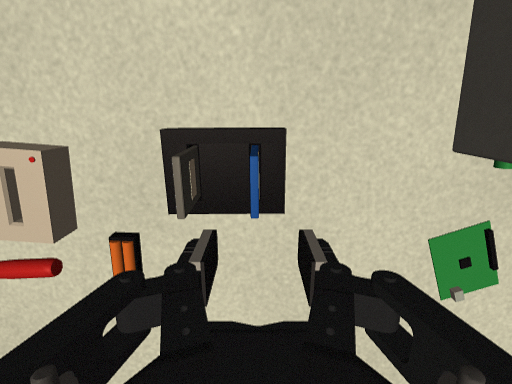

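The wrist view shows the blue card's top as the vertical strip x≈251–259, y≈152–217. The grey card sits at x≈180, and part of the reader shows at the left.

```bash
python3 - <<'E'
from h import *
C=load("w1"); im=C[0].astype(int)
m=(im[...,0]>im[...,2]+50)&(im[...,0]>90); m[:120]=0; m[240:]=0
for y in (140,144,148,152,156,170,190,210,214,216,218): 
    x=np.where(m[y,230:280])[0]+230
    print(y,x.min() if len(x) else None,x.max() if len(x) else None, im[y,254])
for p in ((255,152),(255,217.5),(250.5,160),(259.5,160),(250.5,210),(259.5,210)): print(p,onz(C,*p,98).round(1))
E
```

```text
140 None None [35 36 38]
144 None None [ 9 15 19]
148 None None [69 41 22]
152 None None [66 36 11]
156 250 257 [112  63  24]
170 250 257 [142  82  40]
190 251 258 [140  78  36]
210 251 258 [138  78  33]
214 251 258 [136  75  33]
216 251 258 [134  75  31]
218 None None [144 141 137]
(255, 152) [ 516. -326.   98.]
(255, 217.5) [ 454.2 -322.8   98. ]
(250.5, 160) [ 509.1 -321.6   98. ]
(259.5, 160) [ 508.7 -329.7   98. ]
(250.5, 210) [ 461.9 -319.    98. ]
(259.5, 210) [ 461.5 -327.4   98. ]
```

```bash

python3 -m creep '[[0.006,-0.002,0.03,-0.8,0.045],[0.006,-0.002,0.065,-0.8,0.045],[0.006,-0.002,0.1,-0.8,0.045],[0.006,-0.002,0.125,-0.8,0.045],[0.006,-0.002,0.142,-0.8,0.045]]' >/dev/null
python3 -m creep '[[0,0,0,0,0.045],[0,0,0,0,0],[0,0,0,0,0],[0,0,0,0,0],[0,0,0,0,0]]' 40 >/dev/null
python3 -m creep '[[0,0,0,0,0],[0,0,0,0,0],[0,0,0,0,0],[0,0,0,0,0],[0,0,0,0,0]]' 40
python3 -c "
from h import *
need(483,-324,200,-2)"
```

```text
t: 2.7
eef_pos: [484.8, -323.9, 59.7]
tool_rot: [[0.999, -0.033, 0.002], [-0.033, -0.999, -0.001], [0.002, 0.001, -1.0]]
wrist_force: [-1.2, -0.4, 9.6]
gripper_width: 0.084
grip_force: 42.0
t 2.7 pos [ 484.8 -323.9   59.7] yaw -1.9 F [-1.2 -0.4  9.6] w 0.084 g 42.0 NEED [  -1.5    0.3 -140.3] turn 0.1
```

```bash

python3 -m creep '[[0,0,-0.02,0,0],[0,0,-0.05,0,0],[0,0,-0.085,0,0],[0,0,-0.115,0,0],[0,0,-0.13,0,0]]' >/dev/null
python3 -m creep '[[0,0,0,0,0],[0,-0.03,0,2,0],[0,-0.065,0,4,0],[0,-0.1,0,6,0],[0,-0.135,0,7,0]]' | head -2
python3 -c "
from h import *
need(470.5,-45.5,180,-8.9)"
```

```text
t: 3.53
eef_pos: [488.2, -186.9, 188.2]
t 3.53 pos [ 488.2 -186.9  188.2] yaw -9.0 F [ 0.8  0.  -0.9] w 0.091 g 40.3 NEED [ -39.7 -136.9    8.2] turn -0.1
```

```bash

python3 -m creep '[[-0.008,-0.03,0,0,0],[-0.018,-0.065,0,0,0],[-0.028,-0.1,0.01,0,0],[-0.038,-0.13,0.035,0,0],[-0.04,-0.137,0.058,0,0]]' >/dev/null
python3 -m creep '[[0,0,0,0,0],[0,0,0,0,0],[0,0,0,0,0],[0,0,0,0,0],[0,0,0,0,0]]' >/dev/null
python3 - <<'E'
from h import *
need(470.5,-45.5,130,-8.9)
ims=[]
for n in ("wrist","scene","side"):
    C=cam(n); np.savez(n+"2.npz",im=C[0],K=C[1],R=C[2],o=C[3]); ims.append(C)
W=ims[0]; r=np.hstack([cv2.resize(c[0][int(v)-65:int(v)+65,int(u)-65:int(u)+65],(390,390),interpolation=cv2.INTER_CUBIC) for c in ims[1:] for u,v in [proj(c,(470,-45,70))]])
for c in ims[1:]: print(proj(c,(470,-45,70)))
cv2.imwrite("pics/r2.png",r); cv2.imwrite("pics/w2.png",W[0])
E
```

```text
t 4.37 pos [470.7 -47.7 131.1] yaw -9.0 F [ 0.8  0.4 -1.5] w 0.087 g 40.3 NEED [-0.6 -2.2  1.1] turn -0.1
[279.69308589 157.8780617 ]
[283.56551358 185.33557072]
```

View pics/w2.png

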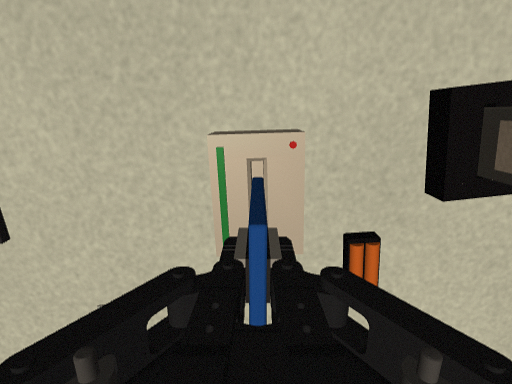

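View pics/r2.png

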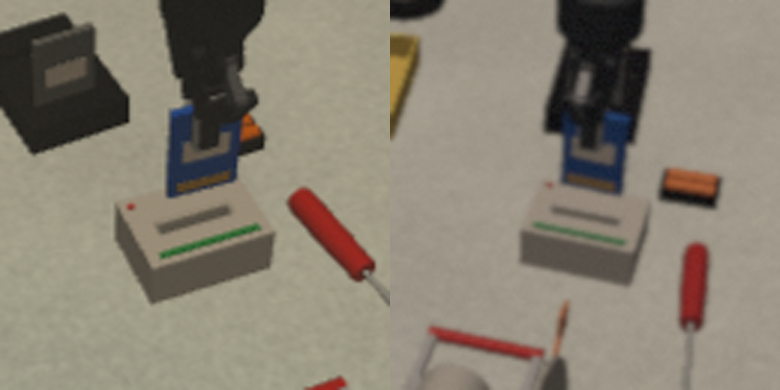

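The wrist view shows the slot's +x end at about (257,158), 248–267 wide, and the foot of the card at about (257.5,178). The crops show the card above the slot and upright. Now I'll compare the foot and slot positions.

```bash
python3 - <<'E'
from h import *
W,S,D=load("wrist2"),load("scene2"),load("side2")
fa,fb=tri(S,(271.3,157),D,(274.7,181.7)),tri(S,(293,153.3),D,(295.3,184.7))
print("foot",fa.round(1),fb.round(1),(fa+fb)/2)
for C,p in((S,((271.3,157),(293,153.3))),(D,((274.7,181.7),(295.3,184.7)))): print("foot@79",[onz(C,*q,79)[:2].round(1) for q in p])
for C,p in((S,((266.7,168.7),(291,161.3))),(D,((272.3,189),(294.7,194.7)))): print("slot@45",[onz(C,*q,45)[:2].round(1) for q in p])
im=W[0].astype(int)
for y in (156,160,164,168,172,176): print(y,im[y,244:272].sum(1).tolist())
for y in(180,190,200,250,300):
    b=np.where((im[y,:,0]>im[y,:,2]+30)&(im[y,:,0]>60))[0]; print(y,b[b>230].min(),b[b<290].max())
print("green",[ (y,np.where((im[y,:,1]>im[y,:,2]+40))[0][[0,-1]]) for y in(155,235)])
print([im[y,257].sum() for y in range(150,185)])
E
```

```text
foot [494.9 -44.5  82.8] [437.8 -36.5  81.5] [466.33995716 -40.49973388  82.14400889]
foot@79 [array([491.3, -50.1]), array([438.3, -35.4])]
foot@79 [array([495.8, -45.9]), array([437.1, -43.1])]
slot@45 [array([503.8, -48.8]), array([437.4, -41.1])]
slot@45 [array([502.3, -52. ]), array([436. , -38.7])]
156 [508, 505, 502, 504, 504, 502, 502, 502, 505, 505, 504, 505, 507, 505, 506, 501, 502, 504, 504, 501, 503, 505, 506, 497, 500, 495, 496, 490]
160 [515, 514, 452, 323, 332, 333, 322, 318, 311, 311, 350, 349, 351, 345, 349, 341, 351, 387, 380, 309, 396, 407, 401, 500, 493, 502, 500, 500]
164 [509, 513, 459, 323, 334, 340, 244, 343, 511, 505, 505, 503, 503, 501, 500, 500, 497, 504, 497, 345, 400, 395, 396, 479, 496, 494, 497, 498]
168 [503, 502, 508, 323, 337, 335, 281, 286, 516, 504, 494, 498, 499, 498, 492, 491, 500, 505, 495, 329, 398, 398, 399, 478, 490, 500, 486, 495]
172 [500, 504, 507, 369, 334, 335, 280, 251, 516, 499, 490, 493, 494, 492, 491, 496, 489, 495, 504, 310, 405, 400, 396, 475, 497, 491, 491, 491]
176 [493, 501, 501, 372, 336, 337, 332, 180, 525, 518, 444, 441, 441, 434, 446, 431, 434, 440, 508, 393, 404, 399, 401, 449, 494, 488, 485, 495]
180 252 252
190 251 254
200 251 262
250 249 266
300 250 265
green [(155, array([217, 223])), (235, array([223, 260]))]
[np.int64(499), np.int64(500), np.int64(500), np.int64(500), np.int64(500), np.int64(499), np.int64(505), np.int64(478), np.int64(372), np.int64(315), np.int64(345), np.int64(471), np.int64(506), np.int64(497), np.int64(501), np.int64(492), np.int64(495), np.int64(498), np.int64(498), np.int64(494), np.int64(492), np.int64(494), np.int64(492), np.int64(490), np.int64(495), np.int64(505), np.int64(434), np.int64(241), np.int64(80), np.int64(106), np.int64(93), np.int64(101), np.int64(86), np.int64(91), np.int64(97)]
```

```bash
python3 - <<'E'
from h import *
W=load("wrist2"); im=W[0].astype(int)
for y in (178,181,186,192,198): print(y,im[y,244:272].sum(1).tolist())
p=lambda u,v,z: onz(W,u,v,z)[:2].round(1)
print("slot end",p(256.7,157.5,45),"slot mid row168",p(256.7,168,45),"edges",p(246.5,168,45),p(266.9,168,45))
for c in(256,257,258,259): print("foot end",c,p(c,177.5,79.4))
print(read_state()["eef_pos"])
E
```

```text
178 [492, 495, 499, 412, 325, 333, 335, 137, 289, 70, 79, 87, 87, 80, 78, 78, 83, 72, 113, 242, 413, 401, 403, 452, 498, 491, 490, 483]
181 [493, 490, 500, 412, 324, 344, 338, 192, 96, 103, 96, 109, 103, 101, 91, 95, 105, 91, 81, 167, 421, 407, 397, 443, 494, 491, 492, 491]
186 [491, 490, 491, 451, 327, 333, 344, 232, 93, 92, 91, 114, 91, 94, 90, 99, 94, 95, 82, 131, 425, 403, 401, 425, 490, 487, 479, 487]
192 [495, 489, 495, 489, 322, 336, 340, 151, 103, 101, 87, 108, 107, 101, 98, 107, 107, 111, 102, 87, 258, 417, 399, 426, 490, 484, 485, 476]
198 [483, 487, 486, 492, 363, 339, 283, 93, 93, 108, 92, 109, 102, 109, 94, 99, 88, 93, 93, 67, 100, 368, 401, 407, 486, 483, 479, 473]
slot end [506.7 -53. ] slot mid row168 [498.  -51.6] edges [499.3 -43.1] [496.6 -60. ]
foot end 256 [497.8 -51.1]
foot end 257 [497.6 -51.8]
foot end 258 [497.5 -52.6]
foot end 259 [497.4 -53.3]
[470.48057022 -47.23638095 130.72795554]
```

```bash

python3 -m creep '[[0.002,0,0,0,0],[0.004,0,0.01,0,0],[0.004,0,0.02,0,0],[0.004,0,0.028,0,0],[0.004,0,0.034,0,0]]' | sed -n 2p
python3 -m creep '[[0,0,0.003,0,0],[0,0,0.006,0,0],[0,0,0.01,0,0],[0,0,0.014,0,0],[0,0,0.018,0,0]]' | sed -n '2p;4,6p'
```

```text
eef_pos: [474.1, -47.5, 95.1]
eef_pos: [474.4, -47.6, 78.1]
wrist_force: [0.8, -2.4, 1.1]
gripper_width: 0.088
grip_force: 40.5
```

```bash

python3 -m creep '[[0,0,0.003,0,0],[0,0,0.006,0,0],[0,0,0.009,0,0],[0,0,0.011,0,0],[0,0,0.012,0,0]]' | sed -n '2p;4,6p'
python3 -m creep '[[0,0,0,0,0],[0,0,0,0,0],[0,0,0,0,0],[0,0,0,0,0],[0,0,0,0,0]]' | sed -n '2p;4,6p'
```

```text
eef_pos: [474.3, -47.6, 66.6]
wrist_force: [-7.2, -1.9, 40.6]
gripper_width: 0.089
grip_force: 46.6
eef_pos: [474.2, -47.6, 66.7]
wrist_force: [-2.6, -2.7, 13.3]
gripper_width: 0.089
grip_force: 42.5
```

```bash

python3 -m creep '[[0,0,0,0,0.03],[0,0,0,0,0.04],[0,0,0,0,0.04],[0,0,0,0,0.04],[0,0,0,0,0.04]]' | sed -n '2p;4,6p'
python3 -m creep '[[0,0,-0.02,0,0.04],[0,0,-0.055,0,0.04],[0,0,-0.095,0,0.04],[0,0,-0.13,0,0.04],[0,0,-0.15,0,0.04]]' | sed -n '2p;4,6p'
python3 -m creep '[[0,0,0,0,0.04],[0,0,0,0,0.04],[0,0,0,0,0.04],[0,0,0,0,0.04],[0,0,0,0,0.04]]' | sed -n '2p;4,6p'
python3 - <<'E'
from h import *
need(530,166,200,-6.5)
ims=[]
for n in ("scene","side"):
    C=cam(n); np.savez(n+"3.npz",im=C[0],K=C[1],R=C[2],o=C[3]); ims.append(C)
r=np.hstack([cv2.resize(c[0][int(v)-65:int(v)+65,int(u)-65:int(u)+65],(390,390),interpolation=cv2.INTER_CUBIC) for c in ims for u,v in [proj(c,(470,-45,70))]])
cv2.imwrite("pics/r3.png",r)
E
```

```text
eef_pos: [474.3, -47.4, 66.2]
wrist_force: [0.7, 0.1, -0.1]
gripper_width: 0.466
grip_force: 0.0
eef_pos: [474.7, -47.6, 219.7]
wrist_force: [0.5, -0.5, -0.2]
gripper_width: 0.465
grip_force: 0.0
eef_pos: [474.0, -47.5, 215.5]
wrist_force: [-0.5, 0.4, -0.5]
gripper_width: 0.464
grip_force: 0.0
t 7.43 pos [474.  -47.5 215.5] yaw -8.9 F [-0.5  0.4 -0.5] w 0.464 g 0.0 NEED [  22.4 -219.6   15.4] turn -2.4
```

View pics/r3.png

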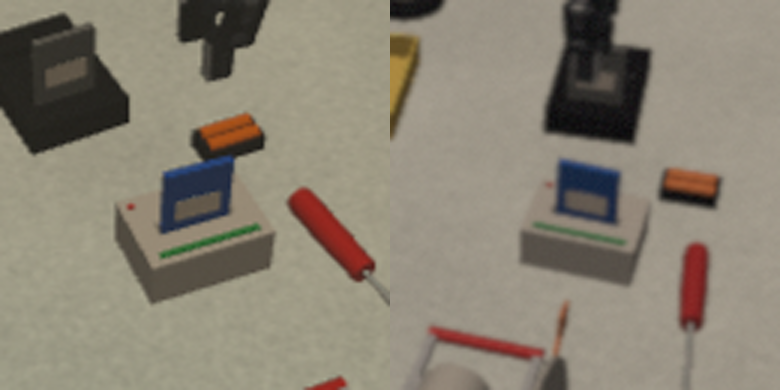

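The crops show the blue card upright in the reader slot, with its foot hidden. The grey card is untouched. Next I move over the bar.

```bash

python3 -m creep '[[0.01,-0.03,0,-1,0.04],[0.02,-0.07,0,-2.4,0.04],[0.022,-0.11,0,-2.4,0.04],[0.022,-0.15,0,-2.4,0.04],[0.022,-0.185,0,-2.4,0.04]]' | sed -n '2p'
python3 -m creep '[[0,-0.02,0,0,0.04],[0,-0.035,0,0,0.04],[0,-0.035,0,0,0.04],[0,-0.035,0,0,0.04],[0,-0.035,0,0,0.04]]' | sed -n '2p;4,6p'
python3 - <<'E'
from h import *
S,D=load("scene3"),load("side3")
print("card top",tri(S,(268.3,150.3),D,(274,173.7)).round(1),tri(S,(291.3,144.3),D,(294.7,176)).round(1))
need(530,166,200,-6.5)
C=cam("wrist"); np.savez("w4.npz",im=C[0],K=C[1],R=C[2],o=C[3]); cv2.imwrite("pics/w4.png",C[0])
im=C[0].astype(int); m=((im[...,2]>im[...,1]+50)&(im[...,2]>im[...,0]+50)).astype(np.uint8)
n,l,st,ce=cv2.connectedComponentsWithStats(m)
for i in range(1,n):
    if st[i,4]>60:
        ys,xs=np.where(l==i); r=cv2.minAreaRect(np.c_[xs,ys].astype(np.float32)); print(st[i],r, onz(C,*ce[i],80).round(1), im[l==i].mean(0).round())
E
```

```text
eef_pos: [524.5, 134.6, 215.9]
eef_pos: [528.6, 165.3, 216.3]
wrist_force: [0.6, -0.6, -0.2]
gripper_width: 0.471
grip_force: 0.0
card top [499.4 -52.6 103. ] [441.7 -41.9 108.7]
t 8.37 pos [528.6 165.3 216.3] yaw -6.6 F [ 0.6 -0.6 -0.2] w 0.471 g 0.0 NEED [ 1.3 -0.9 16.3] turn -0.1
[ 250  133   12   94 1009] ((255.5, 179.5), (93.0, 11.0), 90.0) [535.  165.6  80. ] [ 26.  30. 163.]
[480 240  30  35 775] ((494.4638366699219, 257.16607666015625), (22.814943313598633, 37.769989013671875), 12.264774322509766) [414.8 -90.   80. ] [ 29.  83. 176.]
[ 75 247  57  27 334] ((103.32591247558594, 257.7503662109375), (59.72917938232422, 12.28076457977295), 23.498567581176758) [463.5 346.8  80. ] [ 21.  63. 133.]
[350 261  77  19 852] ((388.10888671875, 272.089111328125), (17.91067123413086, 75.82183074951172), 84.2894058227539) [411.2  20.3  80. ] [ 22.  26. 144.]
```

View pics/w4.png

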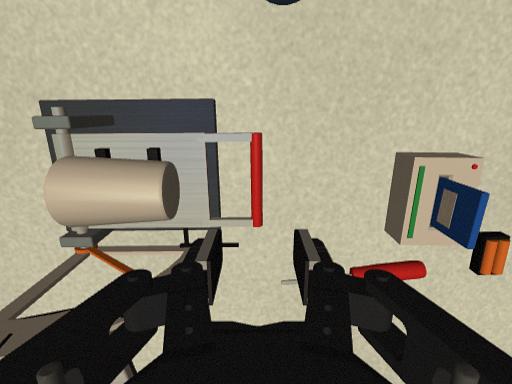

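The wrist view shows the red bar at columns 250–262, rows 133–227. It lies parallel to the pads, centred at about (535,165.6), and the gap towards the plate is clear. The shell ends near column 180.

```bash

python3 -m creep '[[0.005,0,0.02,0,0.04],[0.005,0,0.045,0,0.04],[0.005,0,0.07,0,0.04],[0.005,0,0.09,0,0.04],[0.005,0,0.1,0,0.04]]' | sed -n '2p;4p'
python3 -m creep '[[0,0,0.015,0,0.04],[0,0,0.03,0,0.04],[0,0,0.042,0,0.04],[0,0,0.051,0,0.04],[0,0,0.054,0,0.04]]' | sed -n '2p;4p'
python3 -m creep '[[0,0,0,0,0.04],[0,0,0,0,0.02],[0,0,0,0,0.01],[0,0,0,0,0],[0,0,0,0,0]]' 30 | sed -n '2p;4,6p'
python3 -m creep '[[0,0,0,0,0],[0,0,0,0,0],[0,0,0,0,0],[0,0,0,0,0],[0,0,0,0,0]]' | sed -n '2p;4,6p'
```

```text
eef_pos: [532.9, 164.8, 114.4]
wrist_force: [-0.2, 0.5, 0.1]
eef_pos: [533.4, 165.5, 61.7]
wrist_force: [-0.4, 0.3, -0.4]
eef_pos: [533.8, 166.0, 63.1]
wrist_force: [-1.7, -2.2, 7.8]
gripper_width: 0.128
grip_force: 29.3
eef_pos: [533.8, 166.0, 63.1]
wrist_force: [-0.8, -2.1, 7.5]
gripper_width: 0.126
grip_force: 29.3
```

```bash

python3 -m creep '[[0,-0.0002,-0.0095,0,0],[0,-0.001,-0.019,0,0],[0,-0.002,-0.0285,0,0],[0,-0.004,-0.0375,0,0],[0,-0.006,-0.047,0,0]]' | sed -n '2p;4,6p'
python3 -m creep '[[0,-0.0026,-0.009,0,0],[0,-0.0056,-0.018,0,0],[0,-0.009,-0.027,0,0],[0,-0.013,-0.0355,0,0],[0,-0.0175,-0.044,0,0]]' | sed -n '2p;4,6p'
python3 -m creep '[[0,-0.003,-0.005,0,0],[0,-0.0057,-0.01,0,0],[0,-0.009,-0.0145,0,0],[0,-0.012,-0.0195,0,0],[0,-0.0143,-0.0225,0,0]]' | sed -n '2p;4,6p'
python3 -m creep '[[0,0,0,0,0],[0,0,0,0,0],[0,0,0,0,0],[0,0,0,0,0],[0,0,0,0,0]]' | sed -n '2p;4,6p'
python3 - <<'E'
from h import *
ims=[]
for n in ("scene","side"):
    C=cam(n); np.savez(n+"5.npz",im=C[0],K=C[1],R=C[2],o=C[3]); ims.append(C)
cs=[]
for c in ims:
    u,v=proj(c,(515,250,130)); print(int(u)-65,int(v)-65); cs.append(cv2.resize(c[0][int(v)-65:int(v)+65,int(u)-65:int(u)+65],(390,390),interpolation=cv2.INTER_CUBIC))
cv2.imwrite("pics/r5.png",np.hstack(cs))
E
```

```text
eef_pos: [534.4, 171.7, 110.6]
wrist_force: [3.0, -2.0, -2.8]
gripper_width: 0.127
grip_force: 29.3
eef_pos: [536.1, 188.1, 154.7]
wrist_force: [-0.2, -11.6, 2.7]
gripper_width: 0.128
grip_force: 29.4
eef_pos: [537.6, 201.7, 177.4]
wrist_force: [-2.6, -15.7, 7.6]
gripper_width: 0.123
grip_force: 29.7
eef_pos: [537.6, 201.3, 177.1]
wrist_force: [-2.4, -15.2, 8.0]
gripper_width: 0.126
grip_force: 29.8
276 174
185 182
```

View pics/r5.png

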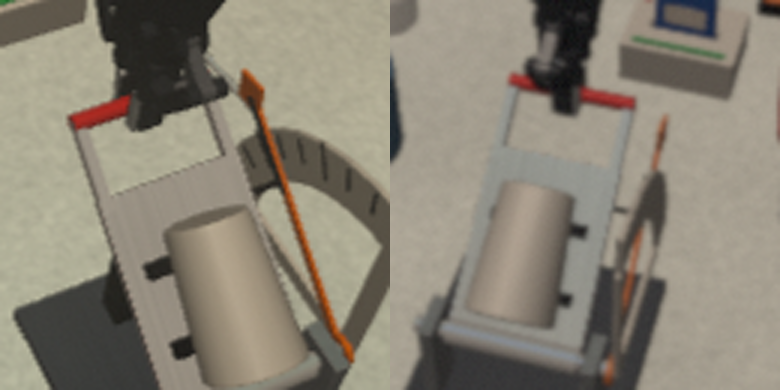

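The crops show the flap lifted and held, looking nearly parallel to the orange pointer. Bar end A is at scene (300,215) and side (226,209), and the pointer tip is at scene (358,198) and side (277,221). Next I compute both angles.

```bash
python3 - <<'E'
from h import *
S,D=load("scene5"),load("side5")
tip=tri(S,(357.7,198),D,(276.7,221.3)); bl=tri(S,(300,214.7),D,(225.7,208.7)); piv=tri(S,(392.3,292.5),D,(258.3,306))
print("tip",tip.round(1),"barL",bl.round(1),"piv",piv.round(1))
h=np.array([np.sin(np.radians(6.6)),np.cos(np.radians(6.6)),0]) # toward hinge
# angles from image: find ang such that point at radius r from hinge, given end x offset, projects; use single-view height & horizontal
s=read_state(); p=np.array(s["eef_pos"]); b=p+19*np.array(s["tool_rot"])[:,2]*-1
b0=np.array([533.8,166.0,82.1]); H=b0+190*h; H[2]=80
print("H",H.round(1),"flap ang tcp",np.arctan2(b[2]-82.1+80-80,(H-b)@h))
def pang(C,uv,xo,r):
    ex=np.array([h[1],-h[0],0]); a=np.linspace(.3,1.1,801)
    P=[proj(C,H+ex*xo-h*r*np.cos(t)+np.array([0,0,r*np.sin(t)])) for t in a]
    e=np.linalg.norm(np.array(P)-uv,axis=1); i=e.argmin(); return round(a[i],3),round(e[i],2)
ex=np.array([h[1],-h[0],0]); print("tip x off",(tip-H)@ex,"bar",(bl-H)@ex,(piv-H)@ex)
xo=(tip-H)@ex
print("tip",pang(S,(357.7,198),xo,187),pang(D,(276.7,221.3),xo,187)); xb=(bl-H)@ex
print("barL",pang(S,(300,214.7),xb,190),pang(D,(225.7,208.7),xb,190))
E
```

```text
tip [461.8 214.9 189.5] barL [581.5 194.9 189.5] piv [477.7 370.4  86. ]
H [555.6 354.7  80. ] flap ang tcp 0.6357912479769814
tip x off -77.1867415359641 bar 44.0542907547284 -79.19799764575491
tip (np.float64(0.634), np.float64(0.8)) (np.float64(0.602), np.float64(0.45))
barL (np.float64(0.612), np.float64(0.29)) (np.float64(0.616), np.float64(0.09))
```

```bash

python3 -m creep '[[0,0,0,0,0],[0,0,0,0,0],[0,0,0,0,0],[0,0,0,0,0],[0,0,0,0,0]]' | sed -n '1,2p;4,6p'
python3 -c "
from bench import *
print(hand_in())"
```

```text
t: 12.27
eef_pos: [537.6, 201.3, 177.0]
wrist_force: [-2.4, -15.6, 8.6]
gripper_width: 0.127
grip_force: 29.8
the job is handed in; nothing more can be done
None
```

I handed the job in at 12.3 s: the blue card is seated upright in the reader and released, and the gripper is holding the flap still at about 0.62 to 0.64 rad, against a pointer measured at 0.60 to 0.64 rad. `hand_in()` returned no verdict.

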